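# Back off the left-hand clamp knob and rack the canister

## Robot

A 6-joint arm with a two-finger parallel gripper is mounted at the origin on the work surface. World frame = base frame: x ahead of the robot, y to its left, z up, the work surface at z = 0. Lengths are in m, angles in rad, forces in N, time in s.
With the tool pointing down it reaches from about 0.35 to 0.85 m from the base axis. Payload 8.1 kg.
Tool frame: the origin (TCP) lies midway between the tips of the shut fingers; the grasp point (between the pads) lies 19 mm behind it (robot.grip_point_offset is the distance from the TCP to the grasp point, in m); z points along the fingers, y is the line along which they close (so a half turn about z gives the same grasp; the last joint's range is limited). The gripper opens to 93 mm and grips with 3 to 60 N. Pads are 15 mm wide; open, the fingers measure 128 mm over their backs; the gripper's body (75 mm by 188 mm) begins 65 mm behind the grasp point.
Start: joints at [-1.397, 0.13, 1.488, -0, 1.523, -0.085], TCP at [0.154, -0.58, 0.219] pointing down, gripper open.
Joint ranges: [-2.96, 2.96], [-0.89, 2.26], [0.02, 2.5], [-1.34, 4.48], [0, 2.73], [-2.66, 2.66]. Speed limits (rad/s): [2.39, 2.39, 2.79, 3.14, 3.14, 3.14].

## Interface

Orientations are given as a rotation vector (axis times angle).
In Python, from plant import robot, read_camera, job gives the robot as it stands.
- The arm moves only by the shell command python3 -m inch 'ROWS' [FORCE]. ROWS is JSON, one flat list of numbers, 5 for each row, row after row: the shift along the world's x, y, z in mm, then the turn about the world's z in degrees, then the opening in per cent of the stroke, from 0 (shut) to 100 (fully open). In form: [dx, dy, dz, yaw, hand, dx, dy, dz, yaw, hand, ...]. A call has 1 to 10 rows; each row is the pose to reach, as a shift and turn from the pose commanded when the call began; what a row does not reach only later rows make up. A row lasts 1/12 s, in which the tool goes at most 41.7 mm and 7.16 degrees, less where a joint would pass 70% of its speed; a pose out of reach is approached as far as the arm can. A call with a gripper value outside its range is refused whole. The fingers move at their own pace and stop on an object; FORCE is the grip in N (left out, the last holds). Time passes only in rows, so rows that repeat a pose let the fingers close. It gives the time, the measured TCP pose, the force, the opening and the grip force at its end, in the units of the state.
- robot.read_state(): the state, without advancing time (a new reading comes with each control period).
- read_camera(name): name is "scene" or "top" or "wrist"; returns a dict with "image" (420x560x3 uint8, blue, green, red), "K" (3x3 intrinsics, pixels), "extrinsics" (4x4, takes a point from world to camera coordinates); the wrist camera has in their place "mount" (4x4, takes a point from camera to tool coordinates, whose origin is the TCP and whose axes are the flange's). Camera axes: x right, y down, z forward; pixel columns grow to the right and rows downward; lengths in m; the calibration is good to about 2 mm. A picture is of the moment at which its call begins: read the wrist's pose just before it. There is no depth.
- job.close_job(): hands the job in; it is judged then, once.
The state is a dict: "t": time; "q": joint angles; "dq": joint speeds; "joint_torque": joint torques, N m; "tool_pos": TCP position; "orientation": TCP orientation; "force": force on the tool from outside, world axes, zero at the start; "wrist_torque": the same for the moment, N m; "opening": finger opening in m; "gripper_force": force on a finger pad.
Only numpy, scipy, OpenCV 4.12 (cv2) and the standard library are available. Lean on these libraries where they do the work, as an engineer would, in place of code of your own. Each camera call takes 0.05 s, during which the arm holds its last target. There are 200 camera calls.

## Task

Free the white canister from its clamp: the red knob has a left-hand thread, so turn it clockwise (seen from above), with as many fresh grips as it takes, until it comes up against its stop. Then slide the canister out from under the raised clamp toe without straining it against the clamp, and set it down gently, upright on the green pad in the empty cell of the tray. Leave the knob at its stop and everything else where it is.

Things in the scene. Friction and masses are not known exactly. Their poses are not given: they have to be found in the camera images.
- fixture: blue steel base plate 250 x 120 x 12 mm, bolted down; origin at the centre of its underside, z up. In its own axes the white canister's seat is centred at x = -60 mm, y = 0 on the plate's top (12 mm up), between two steel side rails (10 mm high, inner faces at y = +-42 mm); two low steel stops behind it; its -x end is open, so that the canister can leave only by sliding along the fixture's -x. The knob's axis is at x = +55 mm, y = 0.
- knob_grip (a point): centre of the knob's square red head, 24 x 24 mm, 26 mm high, flats facing this frame's x and y; it turns about the vertical (z up) here. Left-hand thread: clockwise from above loosens it and lifts strap and knob 1.3 mm per rad. It starts tight and meets a firm stop after 5.95 to 6.2 rad; drag about 0.12 N m. Under the head a 22 mm neck; the steel strap's top is 33 mm below this point.
- toe (a point): underside of the brass toe (6 x 14 mm) at the end of the dark steel clamp strap (26 mm wide, its top 22 mm above this point, reaching from the toe back past the knob); z up. Tight, it is just on the canister's foot, inside the foot's rim; at the knob's stop it has risen about 8 mm, about 2 mm above the rim. The strap ends 3.5 mm in front of the toe, over the foot.
- canister_mid (a point): centre, half-way up, of the clamped white canister, z up along it: 90 mm high, body 48 mm diameter with a grey band; its foot is an 80 mm disc 6 mm thick with a raised rim 4 mm thick up to 12 mm from the bottom. Weighs about 0.25 kg. The toe holds it by that rim from above and in front; it slides out about 15 mm or more before its foot is clear of the toe.
- tray: plywood tray 216 x 216 x 22 mm high, fixed, origin under its centre; walls 5 mm and a cross divider make four cells about 100 mm square, floor 5 mm up. Three hold canisters, one has the green pad.
- pad_top (a point): centre of the top of the green disc (72 mm diameter, 2 mm thick) that marks the tray's empty cell; the canister's bottom ends on this face (7 mm above the table).
- stock_a_mid (a point): centre, half-way up, of one of the three finished canisters in the tray, same shape as the clamped one, loose; not to be disturbed
- stock_b_mid (a point): centre, half-way up, of one of the three finished canisters in the tray, same shape as the clamped one, loose; not to be disturbed
- stock_c_mid (a point): centre, half-way up, of one of the three finished canisters in the tray, same shape as the clamped one, loose; not to be disturbed
- tape_roll_at (a point): roll of tan tape lying flat, 100 mm diameter, 25 mm high, loose; point on its axis, 10 mm up; leave alone
- water_bottle_at (a point): clear bottle with blue cap, 66 mm diameter, 200 mm high, loose; point on its axis 10 mm above its bottom; leave alone
- screwdriver_at (a point): screwdriver lying on the table, point near its middle; leave alone
- glue_jar_at (a point): amber jar, 68 mm diameter, 70 mm high, loose; point on its axis 10 mm up; leave alone
Mind the look-alikes: they are no part of the job. What is shaped like the part that bears canister_mid but purple is not meant.

How it is judged:
By the outcome, as a careful person would: the job done as asked, in the order asked, and still so for the second after the job is handed in, with the robot touching nothing.
It also fails if it takes over 72 s, if anything falls off the work surface, if the arm or the gripper's body presses on something with over 40 N, if the wrist force passes 120 N, or if a joint passes its speed limit or range.

## Working session

There is one attempt and no reset: what is moved stays moved. The work goes in short steps, Python scripts to look and compute and a shell command to move; the robot and the scene stay as the last step left them, time stands still between calls to the robot, and variables do not carry over. Pictures are saved under pics/ and viewed, at most 12 in all, crops included, and the job is handed in when it is done.

```bash
ls; mkdir -p pics
python3 - <<'E'
from plant import robot, read_camera
import cv2,numpy as np,pickle
s=robot.read_state();print(s['t'],s['tool_pos'],s['orientation'],s['opening'],robot.grip_point_offset)
d={}
for n in('scene','top'):
    c=read_camera(n);d[n]=c;cv2.imwrite(f'pics/{n}0.png',c['image']);print(n,c['K'],c['extrinsics'])
pickle.dump(d,open('c0.pkl','wb'))
E
```

```text
pics
0.0 [ 0.153477   -0.57947746  0.21762251] [-3.11357403e+00 -4.05147937e-01  1.00296381e-04] 0.09273343508556375 0.0188
scene [[526.09239357   0.         273.93527018]
 [  0.         526.09239357 213.91085431]
 [  0.           0.           1.        ]] [[-0.45443422  0.89061942  0.01692878  0.25443303]
 [ 0.70566896  0.37153199 -0.60332023 -0.35134596]
 [-0.54361829 -0.26222324 -0.79731933  1.94883804]
 [ 0.          0.          0.          1.        ]]
top [[405.58587165   0.         276.89245643]
 [  0.         405.58587165 211.39495045]
 [  0.           0.           1.        ]] [[-0.02740363 -0.99962028  0.00288699  0.01150582]
 [-0.98996149  0.02673802 -0.13878517  0.55349769]
 [ 0.13865528 -0.00666123 -0.9903183   1.17867368]
 [ 0.          0.          0.          1.        ]]
```

View pics/top0.png

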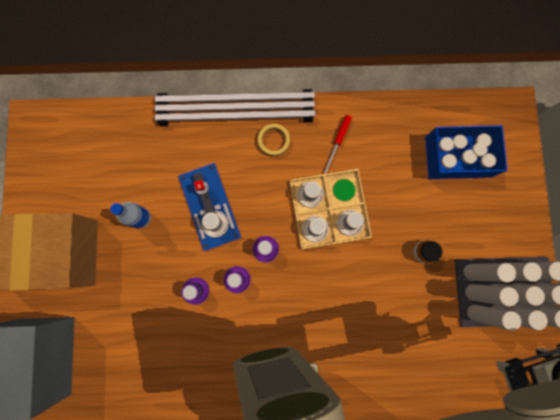

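View pics/scene0.png

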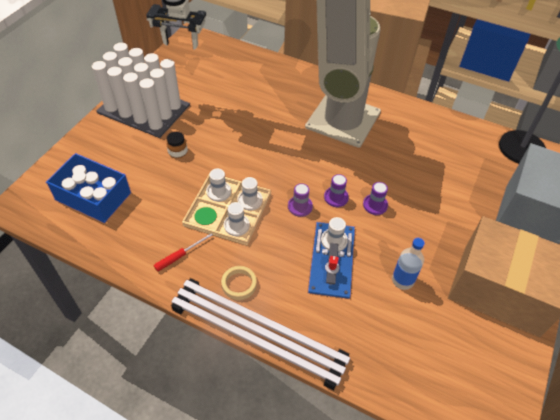

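Top view: the fixture is at about (209,206), with the red knob at (200,186) and the clamped canister at (212,222). The green pad is at (344,190). Canister candidates: white in the blue fixture (212,222), three white in the tray (312,193), (315,230), (351,222), and purple at (265,248), (237,279), (195,291). Only the one at (212,222) is white and under the clamp, so I'll confirm it in a crop and measure.

```bash
cat > h.py <<'E'
import cv2,numpy as np,pickle
def ray(c,uv,z):
    E=c['extrinsics'];R,t=E[:3,:3],E[:3,3];o=-R.T@t
    d=R.T@np.linalg.inv(c['K'])@np.array([uv[0],uv[1],1.]);return o+d*(z-o[2])/d[2]
def proj(c,P):
    E=c['extrinsics'];p=c['K']@(E[:3,:3]@np.array(P)+E[:3,3]);return p[:2]/p[2]
def tri(ca,ua,cb,ub):
    P=[c['K']@c['extrinsics'][:3] for c in(ca,cb)]
    X=cv2.triangulatePoints(P[0],P[1],np.array(ua,float),np.array(ub,float))[:,0];return X[:3]/X[3]
def mask(im,col):
    h=cv2.cvtColor(im,cv2.COLOR_BGR2HSV);H,S,V=[h[...,i].astype(int) for i in range(3)]
    return {'red':((H<8)|(H>172))&(S>150)&(V>80),'green':(H>45)&(H<80)&(S>120),'blue':(H>100)&(H<125)&(S>130)&(V>50)}[col].astype(np.uint8)
def blobs(im,col,roi,amin=8):
    x0,y0,x1,y1=roi;m=np.zeros(im.shape[:2],np.uint8);m[y0:y1,x0:x1]=mask(im,col)[y0:y1,x0:x1]
    n,l,s,c=cv2.connectedComponentsWithStats(m);return m,[(c[i],s[i]) for i in range(1,n) if s[i,4]>=amin]
E
python3 - <<'E'
from h import *
d=pickle.load(open('c0.pkl','rb'));T,S=d['top'],d['scene']
m,b=blobs(T['image'],'green',(325,170,365,210));print('pad top',b[0],ray(T,b[0][0],.007))
m,b=blobs(S['image'],'green',(180,195,230,235));print('pad scene',b[0],ray(S,b[0][0],.007))
for c,roi,k in((T,(170,155,245,255),'top'),(S,(300,215,365,305),'scene')):
    m,b=blobs(c['image'],'red',roi,4);print(k,'red',b)
    m,b=blobs(c['image'],'blue',roi,20);cn=np.argwhere(m)[:,::-1]
    P=np.array([ray(c,p,.012)[:2] for p in cn],np.float32);r=cv2.minAreaRect(P);print(k,r,cv2.boxPoints(r).tolist())
a=cv2.resize(T['image'][155:260,165:260],(380,420),interpolation=cv2.INTER_CUBIC)
b=cv2.resize(S['image'][205:305,295:390],(380,400),interpolation=cv2.INTER_CUBIC)
b=cv2.copyMakeBorder(b,0,20,0,0,cv2.BORDER_CONSTANT);cv2.imwrite('pics/crop0.png',np.hstack([a,b]))
E
```

```text
pad top (array([343.75141243, 189.6440678 ]), array([333, 180,  22,  21, 354], dtype=int32)) [ 0.62058635 -0.21313597  0.007     ]
pad scene (array([205.13157895, 215.53383459]), array([195, 208,  21,  16, 266], dtype=int32)) [ 0.62269531 -0.21189438  0.007     ]
top red [(array([198.7037037 , 184.71604938]), array([194, 180,  10,  10,  81], dtype=int32))]
top ((0.5797163248062134, 0.20513907074928284), (0.24423909187316895, 0.11520561575889587), 18.70628547668457) [[0.44557350873947144, 0.22053322196006775], [0.4825219511985779, 0.11141332238912582], [0.7138591408729553, 0.18974491953849792], [0.6769106984138489, 0.29886481165885925]]
scene red [(array([332.73863636, 262.42045455]), array([329, 256,   9,  14,  88], dtype=int32))]
scene ((0.5859525203704834, 0.2072051763534546), (0.24688224494457245, 0.11477144807577133), 18.744110107421875) [[0.4506179094314575, 0.22188052535057068], [0.48749876022338867, 0.11319617927074432], [0.7212871313095093, 0.1925298273563385], [0.6844062805175781, 0.30121415853500366]]
```

View pics/crop0.png

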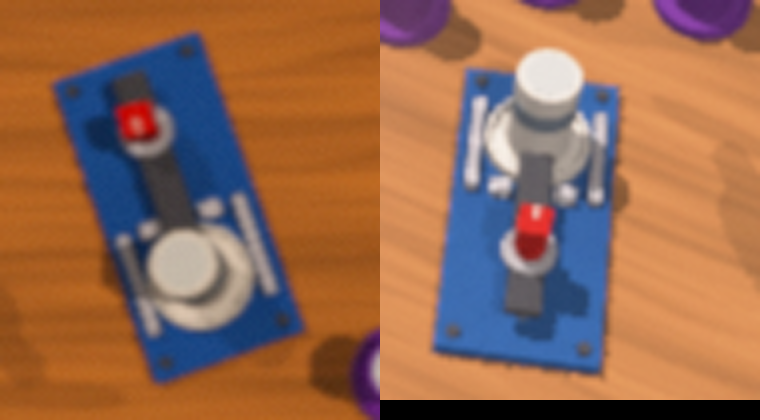

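Crop: the white canister sits on the blue plate between the rails, with its foot under the dark strap's toe and the red square head behind it, so this is the one meant. The purple ones stand apart. Next I locate the bottle for clearance and head over.

```bash
python3 - <<'E'
from h import *
d=pickle.load(open('c0.pkl','rb'));T,S=d['top'],d['scene']
print('knob top',ray(T,(198.7,184.7),.082),ray(S,(332.7,262.4),.075),tri(T,(198.7,184.7),S,(332.7,262.4)))
print('cap',tri(T,(117,209),S,(418,243)),'purple',ray(T,(265,248),.05))
E
python3 -m inch '[40,35,0,0,100,60,70,0,0,100,80,105,0,0,100,100,140,0,0,100,120,175,0,0,100,140,210,0,0,100,160,245,0,0,100,180,280,0,0,100,200,315,0,0,100,220,350,0,0,100]'
python3 -m inch '[20,35,0,5,100,40,70,0,10,100,60,105,0,15,100,80,140,0,20,100,100,175,0,25,100,125,210,0,30,100,150,245,0,35,100,170,280,0,40,100,190,315,0,45,100,210,350,0,50,100]'
```

```text
knob top [0.63232574 0.2226955  0.082     ] [0.63767421 0.22433026 0.075     ] [0.63495182 0.22410502 0.07093005]
cap [0.54965917 0.41748057 0.19023174] purple [0.4444893 0.0343918 0.05     ]
t: 0.93
tool_pos: [0.3739, -0.2279, 0.2184]
orientation: [-3.115, -0.405, -0.0]
force: [1.6, -0.6, 0.4]
opening: 0.0929
gripper_force: 0.0
t: 1.77
tool_pos: [0.584, 0.1222, 0.218]
orientation: [-2.648, -1.69, 0.001]
force: [-0.6, -0.9, 0.6]
opening: 0.0932
gripper_force: 0.0
```

```bash
cat >> h.py <<'E'
from scipy.spatial.transform import Rotation as Ro
def wrist():
    from plant import robot,read_camera
    s=robot.read_state();c=read_camera('wrist');T=np.eye(4);T[:3,:3]=Ro.from_rotvec(s['orientation']).as_matrix();T[:3,3]=s['tool_pos']
    c['extrinsics']=np.linalg.inv(T@c['mount']);return s,c
E
python3 -m inch '[10,20,0,0,100,20,40,0,0,100,20,60,0,0,100,20,60,0,0,100,20,60,0,0,100]'
python3 - <<'E'
from h import *
s,c=wrist();cv2.imwrite('pics/w1.png',c['image']);pickle.dump(c,open('w1.pkl','wb'))
print(s['tool_pos'],s['q'],c['mount'],proj(c,(.635,.224,.086)),proj(c,(.5257,.1868,.102)))
E
```

```text
t: 2.18
tool_pos: [0.6031, 0.1808, 0.2177]
orientation: [-2.65, -1.686, 0.002]
force: [0.0, 0.3, 0.1]
opening: 0.0931
gripper_force: 0.0
[0.60307806 0.18078167 0.21774301] [ 2.09929153e-01  2.11860611e-01  1.39905752e+00 -1.67228155e-04
  1.53222909e+00  6.47300860e-01] [[-4.23501338e-05 -9.59303936e-01 -2.82375561e-01  7.81455197e-02]
 [ 9.99999935e-01 -1.41340410e-04  3.30192459e-04  2.59116980e-04]
 [-3.56666003e-04 -2.82375528e-01  9.59303880e-01 -1.66060064e-01]
 [ 0.00000000e+00  0.00000000e+00  0.00000000e+00  1.00000000e+00]] [287.08360994 148.29758971] [201.64087963 232.93655123]
```

View pics/w1.png

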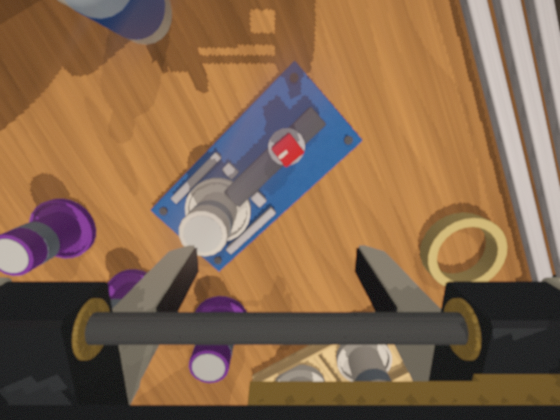

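Wrist view: the red head is at (288,150) with a white mark, the canister top at (204,232), and the strap runs between them. I'll measure all of these here.

Run:
```python
from h import *
c=pickle.load(open('w1.pkl','rb'));im=c['image']
m,b=blobs(im,'red',(260,120,320,180));print(b)
def rect(m,z):
    m=cv2.morphologyEx(m,cv2.MORPH_CLOSE,np.ones((5,5)))
    P=np.array([ray(c,p,z)[:2]*1000 for p in np.argwhere(m)[:,::-1]],np.float32);return cv2.minAreaRect(P)
print('knob',rect(m,.086))
m,b=blobs(im,'blue',(150,60,365,275));n,l,s,_=cv2.connectedComponentsWithStats(m);m=(l==1+s[1:,4].argmax()).astype(np.uint8)
r=rect(m,.012);print('plate',r)
hsv=cv2.cvtColor(im,cv2.COLOR_BGR2HSV)
g=cv2.medianBlur(cv2.cvtColor(im,cv2.COLOR_BGR2GRAY),3)
print(cv2.HoughCircles(g[180:270,160:260],cv2.HOUGH_GRADIENT,1,10,param1=120,param2=12,minRadius=18,maxRadius=28))
k=c['image'][100:200,240:340];k=cv2.resize(k,(400,400),interpolation=cv2.INTER_CUBIC)
w=cv2.resize(im[180:280,150:250],(400,400),interpolation=cv2.INTER_CUBIC);cv2.imwrite('pics/w1c.png',np.hstack([k,w]))
```

```text
[(array([287.98698482, 149.10412148]), array([273, 134,  30,  32, 461], dtype=int32))]
knob ((634.251220703125, 222.5927276611328), (22.22673797607422, 22.493513107299805), 13.786457061767578)
plate ((592.5659790039062, 176.42684936523438), (245.21923828125, 59.25556182861328), 19.579570770263672)
[[[47.5 47.5 27.4]
  [41.5 57.5 26.3]
  [62.5 33.5 27.4]
  [49.5 28.5 25.2]]]
```

View pics/w1c.png

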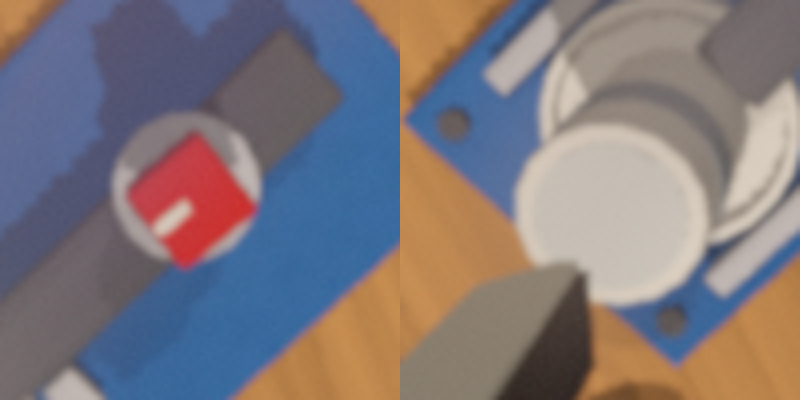

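Run:
```python
from h import *
c=pickle.load(open('w1.pkl','rb'))
P=[ray(c,(240+x/4,100+y/4),.086)[:2]*1000 for x,y in((195,130),(255,210),(185,270),(128,195))]
for i in range(4):
    e=P[(i+1)%4]-P[i];print(P[i],np.hypot(*e),np.degrees(np.arctan2(e[1],e[0]))%90)
print('can',ray(c,(203.2,233.2),.102))
for a,b in(((200,205),(285,40)),((232,265),(345,95))): # strap edges
    q=[ray(c,(240+x/4,100+y/4),.04)[:2] for x,y in(a,b)];e=q[1]-q[0];print('strap',np.degrees(np.arctan2(e[1],e[0])))
# rail edge + plate corners
for a in((297,62),(361,142),(219.5,270),(152,209)):print('plate',ray(c,a,.012)*1000)
```

```text
[642.4719744  236.62788292] 23.595646218982065 13.076570020756364
[647.81056015 213.64410554] 21.96840949102464 15.795499067414141
[626.67169143 207.66420215] 22.57760604227358 12.487412658874604
[621.78984573 229.70770181] 21.809157559397935 18.500093838458856
can [0.52694814 0.1859139  0.102     ]
strap 37.93320730698198
strap 32.12950317089757
plate [683.33873659 297.7896813   12.        ]
plate [716.87221145 186.77460101  12.        ]
plate [486.23324455 109.65872083  12.        ]
plate [449.17407196 220.78452176  12.        ]
```

```bash
python3 -m inch '[10,10,0,6.5,100,20,20,0,13,100,32,41,0,19.5,100,32,41,0,26,100,32,41,0,32.5,100,32,41,0,39,100,32,41,0,45.5,100,32,41,0,52,100,32,41,0,58.5,100,32,41,0,65,100]' 60
python3 -m inch '[0,0,0,6.4,100,0,0,0,12.8,100,0,0,0,19.2,100,0,0,0,25.6,100,0,0,0,32,100,0,0,-10,38.4,100,0,0,-20,44.8,100,0,0,-30,51.2,100,0,0,-40,57.6,100,0,0,-60,64,100]'
python3 -m inch '[0,0,-20,0,100,0,0,-40,0,100,0,0,-60,0,100,0,0,-80,0,100,0,0,-95,0,100,0,0,-104,0,100,0,0,-104,0,100]'
python3 - <<'E'
from h import *
s,c=wrist();cv2.imwrite('pics/w2.png',c['image']);R=Ro.from_rotvec(s['orientation']).as_matrix();print(np.degrees(np.arctan2(R[1,1],R[0,1])),s['q'][5])
m=mask(c['image'],'red');print(np.argwhere(m)[:,::-1].mean(0),proj(c,(.635,.222,.086)))
E
```

```text
t: 3.07
tool_pos: [0.6356, 0.2193, 0.2187]
orientation: [1.326, 2.848, -0.001]
force: [0.8, -1.1, -0.4]
opening: 0.0931
gripper_force: 0.0
t: 3.9
tool_pos: [0.6369, 0.2196, 0.1607]
orientation: [-0.384, 3.114, 0.0]
force: [-0.3, 0.6, -0.7]
opening: 0.0932
gripper_force: 0.0
t: 4.48
tool_pos: [0.6339, 0.2197, 0.0519]
orientation: [0.376, -3.115, 0.001]
force: [-0.9, -0.2, -0.8]
opening: 0.0932
gripper_force: 0.0
103.77484698303313 -1.5538892943676201
[281.89594972 279.19238827] [281.49382469 292.56526411]
```

View pics/w2.png

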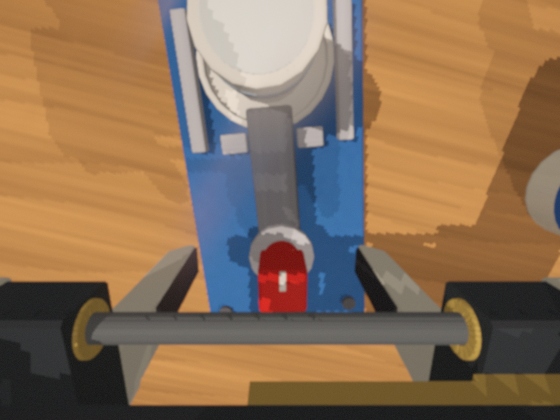

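Wrist view: the red head at columns 259–305 is square between the fingers, centred about 2 mm off in +y. I'll correct that, close, and start turning with 1.3 mm/rad of lift.

```bash
python3 -m inch '[0,2,0,0,100,0,2,0,0,20,0,2,0,0,20,0,2,0,0,20,0,2,0,0,20,0,2,0,0,10,0,2,0,0,10,0,2,0,0,10,0,2,0,0,10,0,2,0,0,10]' 60
python3 -m inch '[0,0,0,-3,10,0,0,0.2,-8,10,0,0,0.3,-14,10,0,0,0.5,-20,10,0,0,0.6,-26,10,0,0,0.7,-32,10,0,0,0.9,-38,10,0,0,1,-44,10,0,0,1,-45,10,0,0,1,-45,10]'
python3 - <<'E'
from h import *
from plant import robot
s=robot.read_state();R=Ro.from_rotvec(s['orientation']).as_matrix();print(np.degrees(np.arctan2(R[1,1],R[0,1])),s['q'][5],s['wrist_torque'])
E
```

```text
t: 5.37
tool_pos: [0.6355, 0.2229, 0.0546]
orientation: [0.378, -3.119, 0.0]
force: [-0.3, 0.2, 0.1]
opening: 0.0373
gripper_force: 0.0
t: 6.2
tool_pos: [0.6354, 0.2226, 0.0556]
orientation: [-0.842, -3.026, 0.001]
force: [-0.4, -2.3, 1.3]
opening: 0.0247
gripper_force: 56.7
58.91272903854568 -0.767035743911067 [-0.4844697   0.1954284   0.00097262]
```

```bash
python3 -m inch '[0,0,0.1,-5,10,0,0,0.2,-11,10,0,0,0.4,-17,10,0,0,0.5,-23,10,0,0,0.6,-29,10,0,0,0.8,-35,10,0,0,0.9,-41,10,0,0,1.1,-47,10,0,0,1.2,-53,10,0,0,1.3,-59,10]'
python3 -m inch '[0,0,0.1,-6,10,0,0,0.3,-12,10,0,0,0.4,-18,10,0,0,0.5,-24,10,0,0,0.7,-30,10,0,0,0.8,-36,10,0,0,1,-42,10,0,0,1.1,-48,10,0,0,1.2,-54,10,0,0,1.3,-60,10]'
python3 -m inch '[0,0,0.1,-6,10,0,0,0.2,-12,10,0,0,0.4,-16,10,0,0,0.4,-16,10,0,0,0.4,-16,10]'
cat > st.py <<'E'
from h import *
from plant import robot
s=robot.read_state();R=Ro.from_rotvec(s['orientation']).as_matrix();print(s['tool_pos'],np.degrees(np.arctan2(R[1,1],R[0,1])),s['q'],s['wrist_torque'],s['opening'],s['force'])
E
python3 st.py
```

```text
t: 7.03
tool_pos: [0.6347, 0.2221, 0.0568]
orientation: [-2.226, -2.216, 0.004]
force: [-5.4, -5.5, 5.2]
opening: 0.0244
gripper_force: 57.3
t: 7.87
tool_pos: [0.6339, 0.2224, 0.0581]
orientation: [3.036, 0.807, -0.006]
force: [-9.1, -4.1, 7.7]
opening: 0.0246
gripper_force: 57.3
t: 8.28
tool_pos: [0.6338, 0.2227, 0.0585]
orientation: [3.118, 0.383, -0.006]
force: [-10.2, -2.5, 7.4]
opening: 0.0245
gripper_force: 56.6
[0.63375493 0.22267089 0.05850333] -75.98350520482155 [2.61502298e-01 4.42227390e-01 1.41557038e+00 1.50917767e-04
 1.28778971e+00 1.58762205e+00] [-0.53223653  1.63402437 -0.0974601 ] 0.024455333096832583 [-10.22856966  -2.53955268   7.41055942]
```

```bash
python3 -m inch '[0,0,0,0,60,0,0,0,0,60,0,0,0,0,60,0,0,0,0,60,0,0,0,0,60,-1,0,0,6.5,60,-1,0,0,13,60,-1,0,0,19.5,60,-1,0,0,26,60,-1,0,0,32.5,60]'
python3 -m inch '[0,0,0,7,60,0,0,0,14,60,0,0,0,21,60,0,0,0,28,60,0,0,0,35,60,0,0,0,42,60,0,0,0,49,60,0,0,0,56,60,0,0,0,63,60,0,0,0,70,60]'
python3 -m inch '[0,0,0,7,60,0,0,0,14,60,0,0,0,21,60,0,0,0,28,60,0,0,0,35,60,0,0,0,42,60,0,0,0,49,60,0,0,0,56,60,0,0,0,63,60,0,0,0,70,60]'
python3 -m inch '[0,0,0,7.5,60,0,0,0,7.5,60,0,0,0,7.5,60]'
python3 st.py
python3 - <<'E'
from h import *
s,c=wrist();cv2.imwrite('pics/w3.png',c['image'])
E
```

```text
t: 9.12
tool_pos: [0.6347, 0.223, 0.0586]
orientation: [-2.885, -1.245, -0.0]
force: [0.1, 0.2, -0.2]
opening: 0.0556
gripper_force: 0.0
t: 9.95
tool_pos: [0.6347, 0.223, 0.0586]
orientation: [1.648, 2.674, 0.0]
force: [-0.7, -0.1, 0.1]
opening: 0.0554
gripper_force: 0.0
t: 10.78
tool_pos: [0.6346, 0.223, 0.0586]
orientation: [-0.184, 3.136, 0.0]
force: [-0.3, -0.0, 0.3]
opening: 0.0558
gripper_force: 0.0
t: 11.03
tool_pos: [0.6346, 0.223, 0.0586]
orientation: [-0.373, 3.119, 0.0]
force: [0.5, -0.2, 0.6]
opening: 0.0557
gripper_force: 0.0
[0.63462644 0.22301843 0.05861261] 103.64923161375901 [ 2.61710397e-01  4.40617608e-01  1.41745594e+00  7.05691052e-05
  1.28343627e+00 -1.54732996e+00] [ 0.04107044 -0.15676959  0.05097452] 0.05568130882393193 [ 0.46742148 -0.23887993  0.59513068]
```

View pics/w3.png

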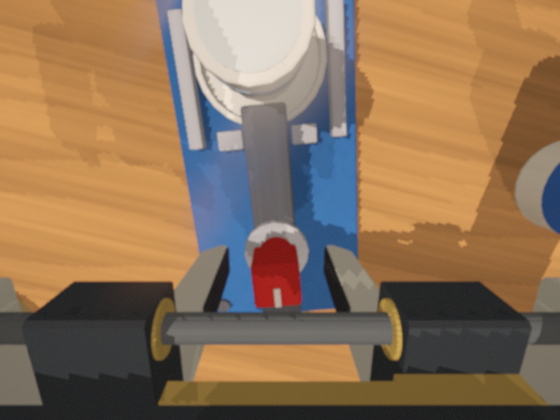

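Wrist view: the knob at (276,270) has its mark flipped to the near side, so it has turned about half a turn. It is centred for the second grip.

```bash
python3 -m inch '[-1,0,0,0,10,-1,0,0,0,10,-1,0,0,0,10,-1,0,0,0,10,-1,0,0,0,10,-1,0,0,0,10,-1,0,0,0,10,-1,0,0,0,10]' 60
python3 -m inch '[0,0,0.1,-5,10,0,0,0.2,-11,10,0,0,0.4,-17,10,0,0,0.5,-23,10,0,0,0.6,-29,10,0,0,0.8,-35,10,0,0,0.9,-41,10,0,0,1.1,-47,10,0,0,1.2,-53,10,0,0,1.3,-59,10]'
python3 -m inch '[0,0,0.1,-6,10,0,0,0.3,-12,10,0,0,0.4,-18,10,0,0,0.5,-24,10,0,0,0.7,-30,10,0,0,0.8,-36,10,0,0,1,-42,10,0,0,1.1,-48,10,0,0,1.2,-54,10,0,0,1.3,-60,10]'
python3 -m inch '[0,0,0.1,-5,10,0,0,0.2,-10,10,0,0,0.4,-15,10,0,0,0.5,-20,10,0,0,0.6,-25,10,0,0,0.7,-30,10,0,0,0.7,-30,10]'
python3 st.py
```

```text
t: 11.75
tool_pos: [0.6337, 0.2228, 0.0587]
orientation: [-0.378, 3.119, -0.0]
force: [-0.5, -1.5, 0.2]
opening: 0.024
gripper_force: 58.3
t: 12.58
tool_pos: [0.6339, 0.2234, 0.06]
orientation: [1.214, 2.897, 0.001]
force: [1.3, 0.8, -0.5]
opening: 0.0239
gripper_force: 58.4
t: 13.42
tool_pos: [0.6345, 0.2236, 0.0615]
orientation: [2.5, 1.902, 0.004]
force: [5.3, 2.2, -2.5]
opening: 0.0242
gripper_force: 58.4
t: 14.0
tool_pos: [0.6348, 0.2234, 0.0622]
orientation: [2.908, 1.189, 0.004]
force: [5.5, 0.9, -2.5]
opening: 0.0239
gripper_force: 58.0
[0.63481562 0.22340004 0.06216227] -45.50693249643949 [2.62119728e-01 4.35048798e-01 1.41781549e+00 1.94732471e-04
 1.28587308e+00 1.05630946e+00] [ 0.19262303 -1.07768133 -0.10282814] 0.023925198507634464 [ 5.50884837  0.9015751  -2.52195243]
```

```bash
python3 -m inch '[0,0,0.1,-3,10,0,0,0.1,-6,10,0,0,0.2,-9,10,0,0,0.2,-12,10,0,0,0.2,-12,10]';python3 st.py
python3 -m inch '[0,0,0.1,-3,10,0,0,0.1,-3,10]';python3 st.py
python3 -m inch '[0,0,0.1,-3,10,0,0,0.1,-3,10]';python3 st.py
```

```text
t: 14.42
tool_pos: [0.6349, 0.2233, 0.0625]
orientation: [3.015, 0.882, 0.005]
force: [6.3, 1.3, -3.2]
opening: 0.0244
gripper_force: 58.1
[0.63491423 0.22328536 0.0624611 ] -57.37424900842698 [ 2.62028409e-01  4.34733815e-01  1.41764515e+00 -1.23902890e-05
  1.28619180e+00  1.26340009e+00] [ 0.10632243 -1.09548767 -0.0010977 ] 0.02438146444699101 [ 6.29927387  1.31090473 -3.22707353]
t: 14.58
tool_pos: [0.6349, 0.2232, 0.0625]
orientation: [3.037, 0.804, 0.005]
force: [5.3, 0.6, -3.4]
opening: 0.0241
gripper_force: 58.2
[0.63489163 0.22324223 0.06248207] -60.35811257918182 [ 2.61998118e-01  4.34710682e-01  1.41763432e+00 -5.51026447e-05
  1.28631595e+00  1.31546018e+00] [ 0.1077253  -1.09497579  0.01834927] 0.024090497660271114 [ 5.32059023  0.56929848 -3.39733127]
t: 14.75
tool_pos: [0.6349, 0.2232, 0.0626]
orientation: [3.057, 0.724, 0.005]
force: [6.1, 1.1, -3.8]
opening: 0.0237
gripper_force: 58.2
[0.63492234 0.22318593 0.06255829] -63.36050798226832 [ 2.61925628e-01  4.34651189e-01  1.41756368e+00 -9.29013656e-05
  1.28643659e+00  1.36780007e+00] [ 0.0666104  -1.09538477  0.05136341] 0.023673617139888293 [ 6.14496503  1.05173682 -3.84915032]
```

```bash
for i in 1; do python3 -m inch '[0,0,0,-3,10,0,0,0,-3,10]';python3 st.py; done
python3 -m inch '[0,0,0,-3,10,0,0,0,-3,10]';python3 st.py
python3 -m inch '[0,0,0,-3,10,0,0,0,-3,10]';python3 st.py
python3 -m inch '[0,0,0,-3,10,0,0,0,-3,10]';python3 st.py
```

```text
t: 14.92
tool_pos: [0.6349, 0.2232, 0.0626]
orientation: [-3.075, -0.643, -0.005]
force: [6.0, 1.3, -4.0]
opening: 0.0237
gripper_force: 58.2
[0.63493902 0.22320389 0.06262967] -66.36016000722438 [ 2.61938894e-01  4.34579892e-01  1.41751790e+00 -8.15104936e-05
  1.28649965e+00  1.42016415e+00] [ 0.06377278 -1.05836173 -0.02056628] 0.02371187323708338 [ 5.95648541  1.30696809 -3.9555955 ]
t: 15.08
tool_pos: [0.635, 0.2232, 0.0627]
orientation: [-3.091, -0.563, -0.005]
force: [6.4, 0.8, -2.9]
opening: 0.0239
gripper_force: 58.2
[0.63495535 0.22316387 0.06267795] -69.3589822672685 [ 2.61938940e-01  4.34559459e-01  1.41745064e+00 -1.99956054e-04
  1.28660430e+00  1.47253661e+00] [-0.00699014 -1.02486033  0.01111375] 0.023860873673951965 [ 6.41875501  0.82454874 -2.90493807]
t: 15.25
tool_pos: [0.635, 0.2231, 0.0628]
orientation: [3.104, 0.483, 0.005]
force: [5.3, 0.2, -2.4]
opening: 0.024
gripper_force: 59.9
[0.63500372 0.22311537 0.0627694 ] -72.3108645090172 [ 2.62010540e-01  4.34438744e-01  1.41743043e+00 -4.96443864e-04
  1.28661742e+00  1.52421070e+00] [-0.05408195 -1.02520888  0.76778699] 0.024038857507985657 [ 5.33870217  0.23327316 -2.42628033]
t: 15.42
tool_pos: [0.635, 0.2231, 0.0627]
orientation: [3.115, 0.404, 0.005]
force: [6.5, 0.2, -1.9]
opening: 0.0247
gripper_force: 64.4
[0.63496406 0.22308997 0.06274441] -75.23705199120732 [ 2.62199054e-01  4.34458340e-01  1.41745349e+00 -8.84955971e-04
  1.28666165e+00  1.57557886e+00] [-0.13836239 -1.02138133  1.69312564] 0.024695362269438696 [ 6.5032656   0.2428372  -1.88200801]
```

Torque about z jumped to 0.8 and then 1.7 N m, and the tool rose about 8 mm, so the knob is at its stop. I'll unwind the strain, release, rise and go over the canister.

```bash
python3 -m inch '[0,0,0,4,10,0,0,0,4,60,0,0,0,4,60,0,0,0,4,60,0,0,0,4,100,0,0,0,4,100,0,0,20,4,100,0,0,50,4,100,0,0,80,4,100,0,0,80,4,100]'
python3 -m inch '[-20,-7,0,0,100,-50,-17,0,0,100,-80,-27,0,0,100,-108,-37,0,0,100,-108,-37,0,0,100,-108,-37,0,0,100]'
python3 st.py
python3 - <<'E'
from h import *
s,c=wrist();cv2.imwrite('pics/w4.png',c['image']);pickle.dump(c,open('w4.pkl','wb'))
print(proj(c,(.527,.1855,.102)),proj(c,s['tool_pos']))
m,b=blobs(c['image'],'red',(0,0,560,420),50);print(b)
E
```

```text
t: 16.25
tool_pos: [0.6372, 0.2241, 0.1504]
orientation: [-3.098, -0.513, -0.017]
force: [0.5, 0.5, 1.9]
opening: 0.0797
gripper_force: 0.0
t: 16.75
tool_pos: [0.5242, 0.1857, 0.142]
orientation: [-3.099, -0.513, 0.001]
force: [1.2, 0.3, -0.3]
opening: 0.0929
gripper_force: 0.0
[0.52420721 0.18565888 0.14202758] -71.2002089765669 [2.48130423e-01 6.16979859e-02 1.70287487e+00 8.53530651e-05
 1.37752308e+00 1.49079205e+00] [ 0.04896845  0.01335863 -0.01042004] 0.09288480837462544 [ 1.22144919  0.27266777 -0.2919199 ]
[276.81211799 231.51876074] [275.17522849 259.13015631]
[(array([276.03445513,  57.38221154]), array([ 257,   38,   38,   43, 1248], dtype=int32))]
```

View pics/w4.png

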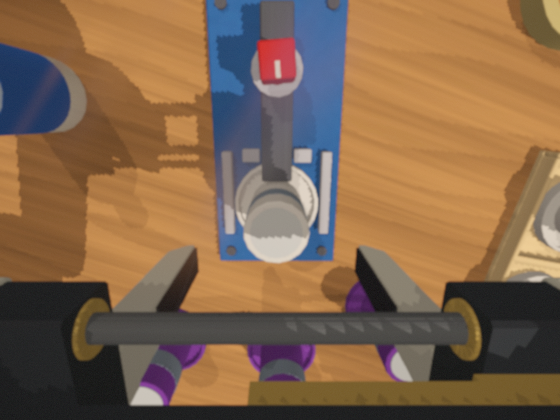

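Wrist view: the canister top is at (277,231), where it was predicted, and the strap and toe sit above the foot at (277,175). I'll descend over the body and close gently.

```bash
python3 -m inch '[3,0,-20,0,100,3,0,-45,0,100,3,0,-70,0,100,3,0,-90,0,100,3,0,-99,0,100,3,0,-99,0,100,3,0,-99,0,100]'
python3 st.py
python3 - <<'E'
from h import *
s,c=wrist();cv2.imwrite('pics/w5.png',c['image']);R=Ro.from_rotvec(s['orientation']).as_matrix()
print('offset in tool (527,185.5):',R.T@(np.array([.527,.1855,.1])-s['tool_pos']))
E
```

```text
t: 17.38
tool_pos: [0.5294, 0.1862, 0.0437]
orientation: [-3.099, -0.514, -0.0]
force: [-1.9, -0.6, 1.6]
opening: 0.0928
gripper_force: 0.0
[0.5294049  0.1862191  0.04373648] -71.17759846677082 [2.46859449e-01 1.80872912e-01 1.76486436e+00 2.42197615e-05
 1.19567630e+00 1.48913402e+00] [ 0.01314947 -0.05643783 -0.05421664] 0.09281089561095537 [-1.87786073 -0.55154997  1.56855894]
offset in tool (527,185.5): [-2.49815402e-03 -9.57074738e-05 -5.62639658e-02]
```

View pics/w5.png

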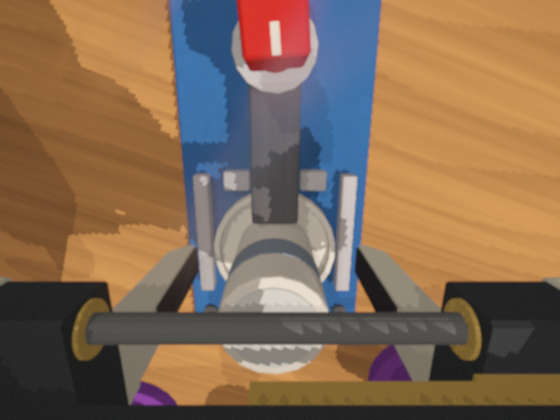

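Wrist view: the canister body at column 275 lies centred between the fingers (mid 277). Closing now.

```bash
python3 -m inch '[0,0,0,0,40,0,0,0,0,40,0,0,0,0,40,0,0,0,0,40,0,0,0,0,40,0,0,0,0,40,0,0,0,0,40,0,0,0,0,40,0,0,0,0,40,0,0,0,0,40]' 20
python3 -m inch '[0,0,0,0,40]'
python3 st.py
```

```text
t: 18.27
tool_pos: [0.5285, 0.1861, 0.0434]
orientation: [-3.099, -0.514, 0.0]
force: [-1.3, 0.4, 2.2]
opening: 0.0478
gripper_force: 20.0
t: 18.35
tool_pos: [0.5286, 0.1861, 0.0434]
orientation: [-3.099, -0.514, 0.0]
force: [-1.5, 0.5, 1.7]
opening: 0.0475
gripper_force: 20.0
[0.52855105 0.18605109 0.04338735] -71.17191109903138 [2.46871657e-01 1.79354657e-01 1.76729575e+00 1.35085473e-04
 1.19497369e+00 1.48900626e+00] [ 0.10705644  0.11349682 -0.096187  ] 0.04748288435826436 [-1.54155592  0.46362671  1.67983988]
```

```bash
python3 -m inch '[-2,-0.7,0,0,40,-4,-1.3,0,0,40,-6,-2,0,0,40,-8,-2.7,0,0,40,-9.5,-3.2,0,0,40]'
python3 -m inch '[-2,-0.7,0,0,40,-4,-1.3,0,0,40,-7,-2.3,0,0,40,-10,-3.3,0,0,40,-13,-4.3,0,0,40,-16,-5.4,0,0,40,-19,-6.4,0,0,40,-19,-6.4,0,0,40]'
python3 st.py
```

```text
t: 18.77
tool_pos: [0.519, 0.1827, 0.0434]
orientation: [-3.099, -0.514, -0.0]
force: [1.8, 1.4, -1.3]
opening: 0.0478
gripper_force: 20.0
t: 19.43
tool_pos: [0.4994, 0.1761, 0.0434]
orientation: [3.099, 0.514, -0.001]
force: [-2.3, -0.3, 3.3]
opening: 0.048
gripper_force: 20.0
[0.49937774 0.17614869 0.0433754 ] -71.1707156553399 [ 2.42319878e-01  1.01222881e-01  1.85366131e+00 -7.44309707e-05
  1.18734204e+00  1.48451107e+00] [-0.14595627  0.26575093 -0.02059047] 0.04801574535343097 [-2.28671358 -0.34523073  3.31056855]
```

```bash
python3 -m inch '[-5,-1.7,0,0,40,-10,-3.4,0,0,40,-15,-5,0,0,40,-15,-5,3,0,40,-15,-5,12,0,40,-15,-5,30,0,40,-15,-5,55,0,40,-15,-5,80,0,40,-15,-5,105,0,40,-15,-5,120,0,40]' 25
python3 -m inch '[3,-10,0,0,40,12,-35,0,0,40,24,-68,0,0,40,36,-101,0,0,40,48,-134,0,0,40,60,-168,0,0,40,72,-202,0,0,40,84,-236,0,0,40,96,-270,0,0,40,108,-304,0,0,40]'
python3 -m inch '[10,-30,0,0,40,20,-55,0,0,40,27,-73,0,0,40,29,-79,0,0,40,29,-79,0,0,40,29,-79,0,0,40,29,-79,0,0,40]'
python3 st.py
python3 - <<'E'
from h import *
s,c=wrist();cv2.imwrite('pics/w6.png',c['image']);pickle.dump((s,c),open('w6.pkl','wb'))
m,b=blobs(c['image'],'green',(0,0,560,420),50);print(b,proj(c,(.6216,-.2125,.007)))
E
```

```text
t: 20.27
tool_pos: [0.4859, 0.1716, 0.1668]
orientation: [-3.099, -0.514, -0.004]
force: [1.0, 0.5, -1.0]
opening: 0.0473
gripper_force: 25.0
t: 21.1
tool_pos: [0.5922, -0.1351, 0.1616]
orientation: [-3.098, -0.513, 0.004]
force: [0.8, 1.2, -1.7]
opening: 0.0476
gripper_force: 25.0
t: 21.68
tool_pos: [0.6215, -0.2104, 0.1627]
orientation: [-3.098, -0.515, 0.002]
force: [-0.9, -0.9, -2.0]
opening: 0.0474
gripper_force: 25.0
[ 0.62147148 -0.21038927  0.16268846] -71.12526289877849 [-4.04748832e-01  3.11316972e-01  1.38299887e+00  3.67943819e-04
  1.44872884e+00  8.36575601e-01] [ 0.0240488   0.0850546  -0.03582002] 0.04735358476944271 [-0.92660095 -0.88294583 -1.97012629]
[(array([289.52071823, 179.89226519]), array([263, 165,  49,  32, 724], dtype=int32))] [277.66312382 197.01390174]
```

View pics/w6.png

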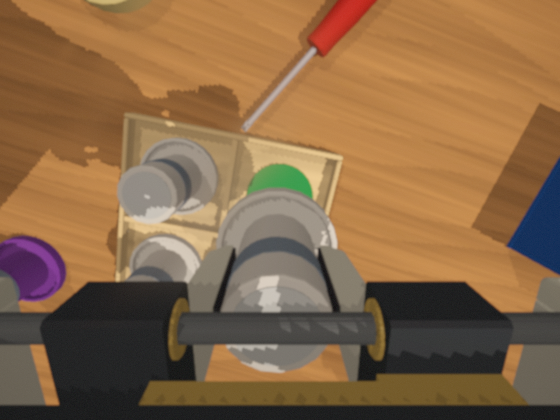

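Wrist view: the pad's upper arc shows at (280,175) beyond the held canister's foot, with its neighbours at (170,180) and (165,265). I'll fit the pad circle from that arc.

Run:
```python
from h import *
from scipy.optimize import least_squares
s,c=pickle.load(open('w6.pkl','rb'));m,b=blobs(c['image'],'green',(240,150,330,215),50)
P=[]
for x in range(256,310):
    y=np.flatnonzero(m[:,x])
    if len(y): P.append(ray(c,(x,y[0]-.5),.007)[:2]*1000)
P=np.array(P);f=lambda p:np.hypot(*(P-p).T)-36
r=least_squares(f,[621,-212],loss='soft_l1');print(r.x,np.abs(r.fun).mean(),len(P))
# tray corners at wall top 22mm: far edge and right corner
for a in((125,116),(341,157)):print(ray(c,a,.022)*1000)
```

```text
[ 619.87478542 -222.94696967] 2.850575066976227 47
[653.15655319 -47.50381449  22.        ]
[ 683.90527531 -257.33242963   22.        ]
```

Both top views and the tray corners put the pad at (622,-212). The arc fit has 2.9 mm residuals, spoiled by shading, so I'm dropping it. Lowering.

```bash
python3 -m inch '[1,-1.5,-10,0,40,1,-1.5,-30,0,40,1,-1.5,-50,0,40,1,-1.5,-70,0,40,1,-1.5,-85,0,40,1,-1.5,-95,0,40,1,-1.5,-98,0,40,1,-1.5,-98,0,40,1,-1.5,-98,0,40]'
python3 st.py
python3 - <<'E'
from h import *
from plant import read_camera
s,c=wrist();w=c['image'];t=read_camera('top')['image'];t=cv2.resize(t[150:260,280:390],(400,400),interpolation=cv2.INTER_CUBIC)
cv2.imwrite('pics/w7.png',np.hstack([cv2.resize(w,(400,300)).copy() if 0 else cv2.copyMakeBorder(cv2.resize(w,(400,300)),0,100,0,0,cv2.BORDER_CONSTANT),t]))
E
```

```text
t: 22.48
tool_pos: [0.6236, -0.213, 0.0662]
orientation: [3.099, 0.514, 0.002]
force: [0.6, 0.8, -0.9]
opening: 0.0481
gripper_force: 25.0
[ 0.62362583 -0.21304166  0.06619603] -71.14839537536785 [-4.06969460e-01  3.97436727e-01  1.45849672e+00  2.00078705e-05
  1.28452424e+00  8.34798339e-01] [-0.01970463 -0.05794787  0.01070808] 0.048099715769766564 [ 0.56666475  0.79094471 -0.90833554]
```

View pics/w7.png

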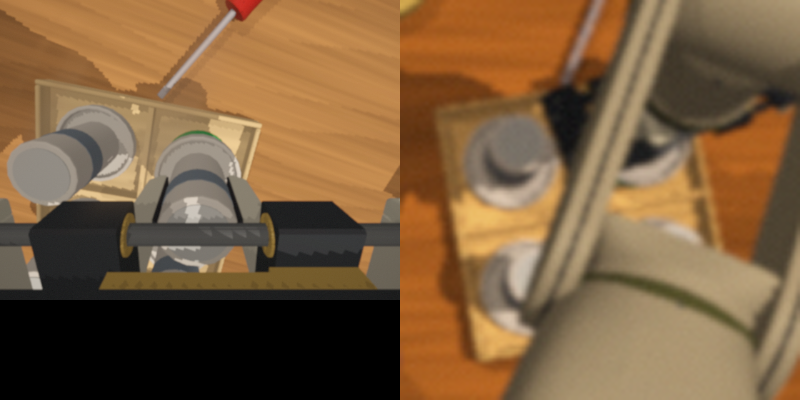

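Wrist view: a thin even green arc shows at (197,134) centred behind the foot, inside the cell. The canister is centred, so I set it down slowly.

```bash
python3 -m inch '[0,0.5,-6,0,40,0,0.5,-12,0,40,0,0.5,-17,0,40,0,0.5,-21,0,40,0,0.5,-24,0,40,0,0.5,-25.5,0,40,0,0.5,-26,0,40,0,0.5,-26,0,40]'
python3 -m inch '[0,0,-0.5,0,40,0,0,-1,0,40,0,0,-1,0,40]'
python3 -m inch '[0,0,-0.5,0,40,0,0,-0.8,0,40,0,0,-0.8,0,40]'
python3 st.py
```

```text
t: 23.25
tool_pos: [0.623, -0.2126, 0.0392]
orientation: [-3.099, -0.514, 0.0]
force: [0.1, -0.1, -1.8]
opening: 0.0476
gripper_force: 25.0
t: 23.5
tool_pos: [0.6232, -0.2127, 0.0385]
orientation: [3.099, 0.514, 0.0]
force: [-0.5, -0.1, -2.3]
opening: 0.0475
gripper_force: 25.0
t: 23.75
tool_pos: [0.6233, -0.2127, 0.0384]
orientation: [3.099, 0.514, 0.001]
force: [-3.0, 1.4, 5.3]
opening: 0.0476
gripper_force: 25.0
[ 0.62327614 -0.21270999  0.03841885] -71.17146694035425 [-4.06700609e-01  4.27587051e-01  1.47418676e+00 -8.72103826e-06
  1.23935020e+00  8.35478604e-01] [ 0.3362389   0.6057556  -0.00749715] 0.047601693129939546 [-3.0079901   1.39364192  5.26177083]
```

Contact at 5 N. Release and rise.

```bash
python3 -m inch '[0,0,0,0,54,0,0,0,0,58,0,0,0,0,75,0,0,0,0,75,0,0,0,0,75,0,0,0,0,75,0,0,5,0,75,0,0,20,0,75,0,0,40,0,75,0,0,65,0,75]'
python3 -m inch '[0,0,25,0,75,0,0,60,0,75,0,0,95,0,75,-20,-35,110,0,75,-45,-70,110,0,75,-70,-105,110,0,75,-95,-140,110,0,75,-120,-175,110,0,75,-145,-210,110,0,75,-145,-210,110,0,75]'
python3 st.py
python3 - <<'E'
from h import *
from plant import read_camera
t=read_camera('top');s=read_camera('scene');pickle.dump((t,s),open('c1.pkl','wb'))
a=cv2.resize(t['image'][150:260,170:380],(760,400),interpolation=cv2.INTER_CUBIC)[:, :]
b=s['image'][150:310,170:380];b=cv2.resize(b,(262,200));z=cv2.copyMakeBorder(b,0,0,0,760-262,cv2.BORDER_CONSTANT)
cv2.imwrite('pics/f.png',np.vstack([a,z]))
E
```

```text
t: 24.58
tool_pos: [0.6221, -0.2122, 0.1028]
orientation: [-3.098, -0.514, 0.003]
force: [0.0, -0.4, -0.0]
opening: 0.0697
gripper_force: 0.0
t: 25.42
tool_pos: [0.474, -0.4278, 0.2144]
orientation: [3.097, 0.506, -0.001]
force: [0.1, -0.0, -0.1]
opening: 0.0698
gripper_force: 0.0
[ 0.47404432 -0.42784678  0.2143907 ] -71.44880407213374 [-0.81299212  0.23387976  1.37986844 -0.0025207   1.52571326  0.43413775] [-0.05345819 -0.04648193 -0.01712084] 0.06978073463493752 [ 0.06236154 -0.02168923 -0.08217925]
```

View pics/f.png

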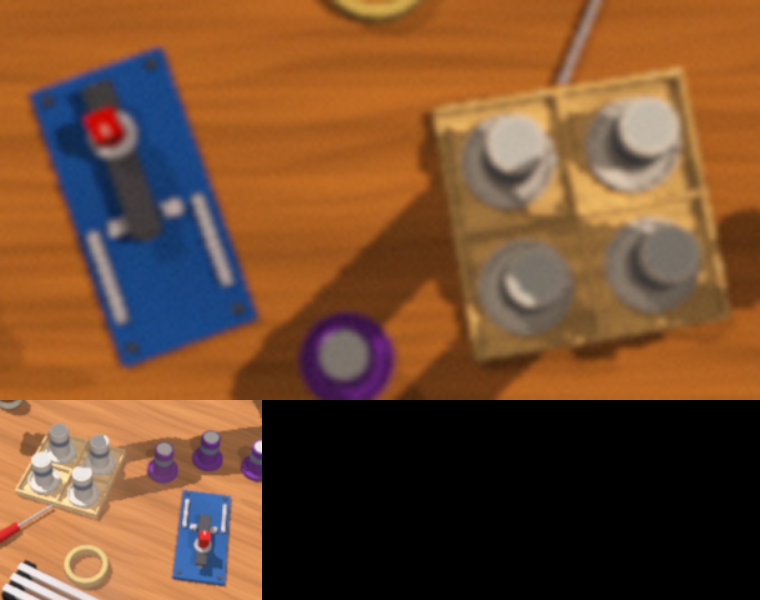

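The canister stands upright in the cell at (632,145), covering the pad. The fixture is empty, the knob is still at its stop, and the neighbours are in place. Handing in.

```bash
python3 -c "
from plant import job
print(job.close_job())"
```

```text
the job is handed in; nothing more can be done
None
```

The knob is turned clockwise to its stop, the canister was slid out of the clamp and stands upright on the green pad in the tray, and the job was handed in at about 25.5 s; no verdict came back.

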